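# Twist two hooked toy-crane parts apart and tray them singly

## Robot

A 6-joint arm with a two-finger parallel gripper is mounted at the origin on the work surface. World frame = base frame: x ahead of the robot, y to its left, z up, the work surface at z = 0. Lengths are in m, angles in rad, forces in N, time in s.
With the tool pointing down it reaches from about 0.3 to 0.95 m from the base axis. Payload 3.1 kg.
Tool frame: the origin (TCP) lies at the centre of the arm's flange, where the gripper is bolted on; the fingertips stand r.tip_extent ahead of it and the grasp point (between the pads) lies 155 mm ahead of it (r.tip_extent is the distance from the TCP to the fingertips, in m); z points along the fingers, y is the line along which they close (so a half turn about z gives the same grasp; the last joint's range is limited). The gripper opens to 85 mm and grips with 20 to 120 N. Pads are 22 mm wide; open, the fingers measure 114 mm over their backs; the gripper's body (76 mm by 85 mm) begins 54 mm behind the grasp point. The pads swing forward as they close: fully open they stand 13 mm farther back than shut.
Start: joints at [-1.41, 0.308, 1.634, -0, 1.2, -0.07], TCP at [0.143, -0.608, 0.405] pointing down, gripper open.
Joint ranges: [-3.06, 3.06], [-0.79, 1.96], [0.05, 2.63], [-1.19, 4.34], [0.05, 2.64], [-2.94, 2.94]. Speed limits (rad/s): [2.79, 2.79, 3.14, 3.14, 3.14, 3.14].

## Interface

Orientations are given as a 3x3 rotation matrix whose columns are the frame's x, y, z axes.
In Python, from station import r, read_camera gives the robot as it stands.
- The arm moves only by the tool arm_command, never from a script. Its argument "commands" is a list of rows, each an object of numbers: "x", "y", "z": the shift along the tool's x, y, z each as a share of 200 mm, from -1 to 1; "wx", "wy", "wz": the turn, a rotation vector about the tool's x, y, z each as a share of 90 degrees, from -1 to 1. A call has 1 to 10 rows; each row is the pose to reach, as a shift and turn from the pose commanded when the call began, along the tool's axes at that moment; what a row does not reach only later rows make up. A row lasts 1/8 s, in which the tool goes at most 62.5 mm and 10.7 degrees, less where a joint would pass 70% of its speed; a pose out of reach is approached as far as the arm can. A call with a number of a shift or a turn outside -1 to 1 is refused whole. A call with a gripper value outside its range is refused whole. "hand" is the closure, from 0 (fully open) to 1 (shut), set as the call begins (left out, the last holds). The fingers move at their own pace and stop on an object; the grip force is fixed at half the most. Time passes only in rows, so rows that repeat a pose let the fingers close. It gives the time, the measured TCP pose, the force, the opening and the grip force at its end, in the units of the state.
- r.state(): the state, without advancing time (a new reading comes with each control period).
- read_camera(name): name is "scene" or "side" or "wrist"; returns a dict with "pixels" (400x640x3 uint8, red, green, blue), "depth" (400x640 float32, m along the optical axis (not along the pixel's ray), 0 where there is no reading), "fx", "fy", "cx", "cy" (pixels), "dist_coeffs" ([k1, k2, p1, p2, k3] as OpenCV has them; the pictures are not rectified), "extrinsics" (4x4, takes a point from camera to world coordinates). Camera axes: x right, y down, z forward; pixel columns grow to the right and rows downward; lengths in m; the calibration is good to about 2 mm. A picture is of the moment at which its call begins.
- r.sign_off(): hands the job in; it is judged then, once.
The state is a dict: "clock": time; "joint_positions": joint angles; "joint_vel": joint speeds; "joint_efforts": joint torques, N m; "position": TCP position; "eef_rot": TCP orientation; "force": force on the tool from outside, world axes, zero at the start; "torque": the same for the moment, N m; "gripper_width": finger opening in m; "grasp_force": force on a finger pad.
Only numpy, scipy, OpenCV 4.12 (cv2) and the standard library are available. Lean on these libraries where they do the work, as an engineer would, in place of code of your own. Each camera call takes 0.05 s, during which the arm holds its last target. There are 200 camera calls.

## Task

A blue claw hook and an orange T-link, sawn from thick plywood, have been left standing hooked together on the bench. Twist them apart on the bench without lifting the pair as one, then put the blue hook by itself in the blue tray and the orange link by itself in the orange tray. The unpainted hook and link and the green tray are not part of this job.

Things in the scene. Friction and masses are not known exactly. Their poses are not given: they have to be found in the camera images.
- claw: Blue ply claw hook, 60 g, standing; 24 mm thick (y). Origin under its stem, on the bench; z up. Profile x, z in mm: stem -7..7, 0..108 (grip above 80, across y); foot -59..20, 0..10; its lip -59..-47, to 24; jaw -59..7, 70..80; its lip -59..-47, down to 56. A C open to -x round the link's head: lifted, it carries the link. Turned 90 deg either way about its stem, raised 0 to 8 mm, it lifts clear.
- tlink: Orange ply T-link, 60 g, standing upright, 24 mm thick (y). Origin under its stem, on the bench; z up. Profile x, z in mm: stem -7..7, 0..80 (grip above 46, across y); foot -75..12, 0..14; arm 7..61, 34..46; T head 49..61, 20..60. At the start the head is inside the claw's C, claw stem 82 mm along +x, both in one plane within 5 deg, 10 mm gaps all round head and arm.
- tray_blue: Blue open tray, 200 (its x) x 150 (its y) x 30 mm high, walls and floor 4 mm thick, fixed to the bench; origin at the centre of its underside, z up, yaw varies. It may be on the left or the right of the bench.
- tray_orange: Orange open tray, 200 (its x) x 150 (its y) x 30 mm high, walls and floor 4 mm thick, fixed to the bench; origin at the centre of its underside, z up, yaw varies. It may be on the left or the right of the bench.
Not all that is in view belongs to the job. What is shaped like the claw but purple, red or yellow is not meant.

How it is judged:
By the outcome, as a careful person would: the job done as asked, in the order asked, and still so for the second after the job is handed in, with the robot touching nothing.
It also fails if it takes over 64 s, if anything falls off the work surface, if the arm or the gripper's body presses on something with over 40 N, if the wrist force passes 120 N, or if a joint passes its speed limit or range.

## Working session

There is one attempt and no reset: what is moved stays moved. The work goes in short steps, Python scripts to look and compute and a tool call to move; the robot and the scene stay as the last step left them, time stands still between calls to the robot, and variables do not carry over. Pictures are saved under pics/ and viewed, at most 10 in all, crops included, and the job is handed in when it is done.

Besides the shell and the picture viewer there is one more tool, called after "Request:" in YAML: its name, and indented under it one key for each argument. arm_command: Moves the arm, as the interface text tells. Shift numbers are shares of 200 mm and turn numbers shares of 90 degrees, none past 1 either way. Its arguments: {"type":"object","properties":{"commands":{"type":"array"},"hand":{"type":"number"}},"required":["commands"]}

```bash
mkdir -p pics; ls
cat > h.py <<'E'
import numpy as np,cv2
from station import r,read_camera
def grab(n):
    c=read_camera(n);return c
def save(c,f): cv2.imwrite(f,c["pixels"][:,:,::-1])
def world(c,uv,d=None):
    """world points of pixels uv (n,2) by depth"""
    uv=np.asarray(uv,float)
    K=np.array([[c["fx"],0,c["cx"]],[0,c["fy"],c["cy"]],[0,0,1.]])
    n=cv2.undistortPoints(uv.reshape(-1,1,2),K,np.array(c["dist_coeffs"],float)).reshape(-1,2)
    if d is None: d=c["depth"][uv[:,1].astype(int),uv[:,0].astype(int)]
    P=np.c_[n*d[:,None],d]
    E=np.array(c["extrinsics"]);return P@E[:3,:3].T+E[:3,3]
def mask(c,lo,hi,smin=100,vmin=50):
    h=cv2.cvtColor(c["pixels"],cv2.COLOR_RGB2HSV)
    return cv2.inRange(h,(lo,smin,vmin),(hi,255,255))
E
python3 - <<'E'
from h import *
a=grab("scene");b=grab("side")
cv2.imwrite("pics/1.png",a["pixels"][:,:,::-1]);cv2.imwrite("pics/2.png",b["pixels"][:,:,::-1])
for c in(a,b):print(np.round(c["extrinsics"],3).tolist())
print(r.state(),r.tip_extent)
E
```

```text
pics
[[-0.77, 0.553, -0.32, 0.871], [0.639, 0.664, -0.389, 0.374], [-0.002, -0.503, -0.864, 0.834], [0.0, 0.0, 0.0, 1.0]]
[[-0.997, -0.042, 0.064, 0.492], [-0.076, 0.497, -0.865, 0.879], [0.005, -0.867, -0.498, 0.565], [0.0, 0.0, 0.0, 1.0]]
{'clock': 0.1, 'joint_positions': array([-1.40971915e+00,  3.08914571e-01,  1.63505020e+00, -1.09893388e-05,
        1.19968033e+00, -6.96865064e-02]), 'joint_vel': array([ 0.00168311, -0.00073053, -0.00395007,  0.00115566,  0.00092641,
        0.00059716]), 'joint_efforts': array([-7.03031910e-04, -4.16408122e+01, -2.77644753e+01, -1.92287775e-04,
        4.05567553e-03,  7.93265144e-06]), 'position': array([ 0.14287002, -0.60806286,  0.40356794]), 'eef_rot': array([[ 9.73491118e-01,  2.28724570e-01, -3.39283205e-04],
       [ 2.28724783e-01, -9.73489022e-01,  2.02423557e-03],
       [ 1.32703934e-04, -2.04817782e-03, -9.99997894e-01]]), 'force': array([-0.34447382, -0.60952376,  0.35866023]), 'torque': array([ 0.0115795 , -0.02258355, -0.00753242]), 'grasp_force': 0.0, 'gripper_width': 0.08553426551342722} 0.1734
```

View pics/1.png

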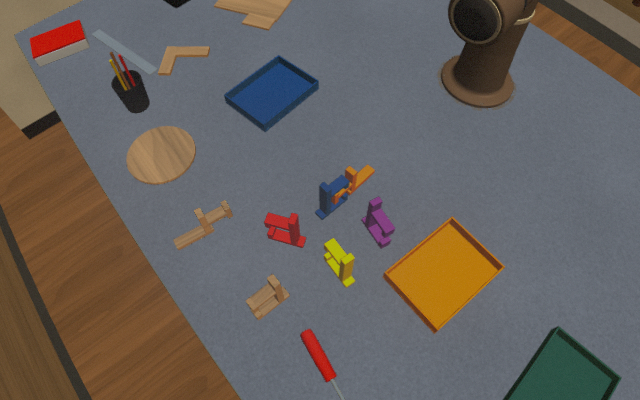

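View pics/2.png

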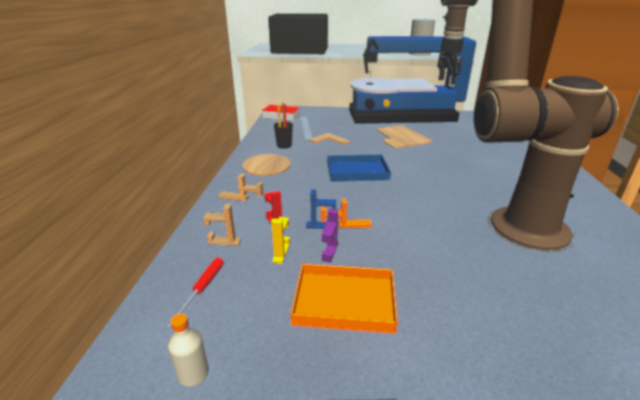

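The scene view shows the blue claw at (328,198) hooked to the orange link at (355,182). The blue tray is at (272,92) and the orange tray at (444,273). Red, purple and yellow decoys stand near the pair. Next I'll measure positions.

Run:
```python
from h import *
a=grab("scene")
def comps(m,nm):
    n,l,s,ct=cv2.connectedComponentsWithStats(m)
    for i in range(1,n):
        if s[i,4]<60: continue
        v,u=np.nonzero(l==i);P=world(a,np.c_[u,v]);P=P[np.abs(P[:,2])<.2]
        print(nm,s[i].tolist(),"zmax",P[:,2].max().round(3),"xy ext",P[:,:2].min(0).round(3),P[:,:2].max(0).round(3))
        top=P[P[:,2]>np.percentile(P[:,2],99)-.006]
        (c,sz,an)=cv2.minAreaRect(P[:,:2].astype(np.float32)*1000)
        print("   rect",np.round(c,1),np.round(sz,1),round(an,1)," top",top.mean(0).round(4),len(top))
        for z0 in (.009,.012,.022,.044,.078,.106):
            q=P[abs(P[:,2]-z0)<.006]
            if len(q)>5 and s[i,4]<2500:
                print("     z",z0,len(q),np.round(cv2.boxPoints(cv2.minAreaRect(q[:,:2].astype(np.float32)*1000))).tolist())
for nm,lo,hi in(("blue",100,120),("orange",8,19),("red",0,5),("red",175,180),("purple",135,165),("yellow",25,35)):
    comps(mask(a,lo,hi,140 if nm!="purple" else 80),nm)
```

```text
blue [225, 56, 93, 69, 2880] zmax 0.034 xy ext [ 0.361 -0.397] [ 0.576 -0.224]
   rect [ 467.8 -309.6] [202.2 153.1] 8.5  top [ 0.4724 -0.3019  0.0293] 309
blue [321, 176, 27, 19, 216] zmax 0.111 xy ext [0.529 0.032] [0.59  0.056]
   rect [559.5  44. ] [61.6 22. ] 2.3  top [0.5848 0.0461 0.1085] 49
     z 0.078 166 [[528.0, 54.0], [529.0, 32.0], [574.0, 33.0], [574.0, 55.0]]
     z 0.106 49 [[577.0, 55.0], [580.0, 34.0], [591.0, 35.0], [589.0, 57.0]]
orange [615, 0, 25, 15, 122] zmax 0.111 xy ext [-0.619  0.086] [-0.572  0.171]
   rect [-601.7  126.3] [83.  44.5] 78.4  top [-0.5773  0.1607  0.1065] 6
     z 0.078 37 [[-617.0, 168.0], [-617.0, 109.0], [-605.0, 109.0], [-605.0, 168.0]]
     z 0.106 10 [[-581.0, 163.0], [-575.0, 146.0], [-569.0, 148.0], [-575.0, 166.0]]Traceback (most recent call last):
  File "<stdin>", line 17, in <module>
  File "<stdin>", line 8, in comps
    return umr_maximum(a, axis, None, out, keepdims, initial, where)
ValueError: zero-size array to reduction operation maximum which has no identity
```

Run:
```python
from h import *
a=grab("scene")
def comps(m,nm):
    n,l,s,ct=cv2.connectedComponentsWithStats(m)
    for i in range(1,n):
        if s[i,4]<40: continue
        v,u=np.nonzero(l==i);P=world(a,np.c_[u,v]);P=P[(np.abs(P[:,2])<.2)&(P[:,0]>.1)]
        if len(P)<40: continue
        (c,sz,an)=cv2.minAreaRect(P[:,:2].astype(np.float32)*1000)
        print(nm,s[i].tolist(),"zmax",P[:,2].max().round(3),"rect",np.round(c,1),np.round(sz,1),round(an,1))
        for z0 in (.012,.044,.078,.106):
            q=P[abs(P[:,2]-z0)<.006]
            if len(q)>5 and s[i,4]<2000:
                print("     z",z0,len(q),np.round(cv2.boxPoints(cv2.minAreaRect(q[:,:2].astype(np.float32)*1000))).tolist())
for nm,lo,hi in(("blue",100,120),("orange",8,19),("red",0,5),("red",175,180),("purple",135,165),("yellow",25,35)):
    comps(mask(a,lo,hi,140 if nm!="purple" else 80),nm)
```

```text
blue [225, 56, 93, 68, 2883] zmax 0.034 rect [ 467.8 -309.9] [201.4 153.5] 7.6
blue [321, 176, 27, 19, 222] zmax 0.113 rect [559.4  44.6] [62.7 22.7] 3.5
     z 0.078 175 [[527.0, 54.0], [529.0, 31.0], [577.0, 34.0], [575.0, 57.0]]
     z 0.106 45 [[577.0, 54.0], [582.0, 34.0], [593.0, 37.0], [588.0, 57.0]]
blue [331, 198, 13, 13, 41] zmax 0.013 rect [556.3  47.9] [37.8 14. ] 0.2
     z 0.012 39 [[537.0, 55.0], [537.0, 41.0], [575.0, 41.0], [575.0, 55.0]]
orange [110, 52, 20, 37, 89] zmax 0.171 rect [ 761.7 -529.2] [46.9  9.5] 84.3
     z 0.078 12 [[755.0, -551.0], [763.0, -552.0], [769.0, -506.0], [761.0, -505.0]]
     z 0.106 7 [[758.0, -533.0], [761.0, -534.0], [763.0, -529.0], [761.0, -528.0]]
orange [175, 54, 33, 5, 53] zmax 0.009 rect [ 555.6 -583.8] [12.1 93.7] 53.9
     z 0.012 15 [[517.0, -557.0], [592.0, -613.0], [596.0, -607.0], [521.0, -551.0]]
orange [332, 165, 43, 39, 504] zmax 0.083 rect [499.7  37.2] [136.9  25.2] 7.2
     z 0.012 244 [[430.0, 41.0], [433.0, 17.0], [519.0, 26.0], [516.0, 51.0]]
     z 0.044 79 [[500.0, 52.0], [501.0, 43.0], [565.0, 45.0], [565.0, 54.0
[... 1519 characters left out ...]
 139.0], [542.0, 136.0], [543.0, 138.0], [534.0, 141.0]]
     z 0.078 303 [[519.0, 141.0], [542.0, 136.0], [553.0, 189.0], [530.0, 194.0]]
     z 0.106 86 [[518.0, 129.0], [541.0, 125.0], [543.0, 139.0], [520.0, 142.0]]
yellow [324, 238, 30, 38, 520] zmax 0.111 rect [637.  148.3] [92.1 47.9] 86.6
     z 0.012 125 [[644.0, 140.0], [660.0, 139.0], [663.0, 177.0], [647.0, 178.0]]
     z 0.078 269 [[635.0, 130.0], [659.0, 128.0], [663.0, 177.0], [640.0, 179.0]]
     z 0.106 85 [[640.0, 181.0], [663.0, 179.0], [664.0, 193.0], [641.0, 194.0]]
yellow [342, 276, 13, 11, 82] zmax 0.018 rect [653.4 200.8] [13.1 22.6] 84.0
     z 0.012 80 [[641.0, 195.0], [664.0, 193.0], [665.0, 206.0], [643.0, 208.0]]
```

Request:
arm_command:
  commands:
    - {"x":0.966,"y":-0.892}
    - {"x":0.966,"y":-0.892}
    - {"x":0.966,"y":-0.892}
    - {"x":0.966,"y":-0.892}
    - {"x":0.966,"y":-0.892}
  hand: 0

```text
invalid input
```

Request:
arm_command:
  commands:
    - {"x":0.966,"y":-0.892}
    - {"x":0.966,"y":-0.892}
    - {"x":0.966,"y":-0.892}
    - {"x":0.966,"y":-0.892}
    - {"x":0.966,"y":-0.892}

```text
invalid input
```

Request:
arm_command:
  commands:
    - {"x":0.9,"y":-0.89,"wz":0.08}
    - {"x":0.9,"y":-0.89,"wz":0.08}
    - {"x":0.9,"y":-0.89,"wz":0.08}
    - {"x":0.9,"y":-0.89,"wz":0.08}
    - {"x":0.9,"y":-0.89,"wz":0.08}
    - {"x":0.9,"y":-0.89,"wz":0.08}
    - {"x":0.9,"y":-0.89,"wz":0.08}

```text
invalid input
```

Request:
arm_command:
  commands:
    - {"x":0.966,"y":-0.892,"z":0,"wx":0,"wy":0,"wz":0}
    - {"x":0.966,"y":-0.892,"z":0,"wx":0,"wy":0,"wz":0}
    - {"x":0.966,"y":-0.892,"z":0,"wx":0,"wy":0,"wz":0}
    - {"x":0.966,"y":-0.892,"z":0,"wx":0,"wy":0,"wz":0}
    - {"x":0.966,"y":-0.892,"z":0,"wx":0,"wy":0,"wz":0}

```text
clock: 0.82
position: [0.2914, -0.3876, 0.4043]
eef_rot: [[0.973, 0.233, -0.0], [0.233, -0.973, 0.001], [0.0, -0.001, -1.0]]
force: [-0.4, -1.2, 0.2]
gripper_width: 0.0854
grasp_force: 0.0
```

Request:
arm_command:
  commands:
    - {"x":0.966,"y":-0.892,"z":0,"wx":0,"wy":0,"wz":0}
    - {"x":0.966,"y":-0.892,"z":0,"wx":0,"wy":0,"wz":0}
    - {"x":0.966,"y":-0.892,"z":0,"wx":0,"wy":0,"wz":0}
    - {"x":0.966,"y":-0.892,"z":0,"wx":0,"wy":0,"wz":0}
    - {"x":0.966,"y":-0.892,"z":0,"wx":0,"wy":0,"wz":0}

```text
clock: 1.45
position: [0.4389, -0.1707, 0.4048]
eef_rot: [[0.972, 0.233, 0.001], [0.233, -0.972, -0.0], [0.001, 0.0, -1.0]]
force: [0.3, -0.3, -0.5]
gripper_width: 0.0854
grasp_force: 0.0
```

Request:
arm_command:
  commands:
    - {"x":0.8,"y":-0.89,"z":0,"wx":0,"wy":0,"wz":0.08}
    - {"x":0.8,"y":-0.89,"z":0,"wx":0,"wy":0,"wz":0.08}
    - {"x":0.8,"y":-0.89,"z":0,"wx":0,"wy":0,"wz":0.08}
    - {"x":0.8,"y":-0.89,"z":0,"wx":0,"wy":0,"wz":0.08}
    - {"x":0.8,"y":-0.89,"z":0,"wx":0,"wy":0,"wz":0.08}
    - {"x":0.8,"y":-0.89,"z":0,"wx":0,"wy":0,"wz":0.08}
    - {"x":0.8,"y":-0.89,"z":0,"wx":0,"wy":0,"wz":0.08}

```text
clock: 2.33
position: [0.5521, 0.0354, 0.4044]
eef_rot: [[0.995, 0.103, -0.001], [0.103, -0.995, -0.001], [-0.001, 0.001, -1.0]]
force: [-0.1, 0.0, -0.1]
gripper_width: 0.0856
grasp_force: 0.0
```

```bash
cat > look.py <<'E'
from h import *
import sys
a=grab("wrist");save(a,sys.argv[1])
s=r.state();print(s["position"].round(4),s["eef_rot"].round(3).tolist(),s["joint_positions"].round(2),s["clock"])
for nm,lo,hi,zs in(("blue",100,120,(.024,.078,.107)),("orange",8,19,(.012,.044,.079))):
    v,u=np.nonzero(mask(a,lo,hi,120))
    if len(u)<50: continue
    P=world(a,np.c_[u,v])
    for z0 in zs:
        q=P[(abs(P[:,2]-z0)<.005)&(abs(P[:,1])<.2)]
        if len(q)>20:
            R=cv2.minAreaRect(q[:,:2].astype(np.float32)*1000)
            print(nm,z0,len(q),np.round(R[0]),np.round(R[1]),round(R[2],1),np.round(cv2.boxPoints(R)).tolist())
E
python3 look.py pics/3.png
```

```text
[0.5521 0.0355 0.4045] [[0.995, 0.103, -0.001], [0.103, -0.995, -0.0], [-0.001, 0.0, -1.0]] [-0.01  0.17  1.8  -0.    1.17  1.45] 2.375
blue 0.078 1122 [550.  42.] [46. 22.] 2.6 [[526.0, 52.0], [527.0, 30.0], [573.0, 32.0], [572.0, 54.0]]
blue 0.107 463 [584.  44.] [14. 22.] 4.0 [[577.0, 54.0], [578.0, 32.0], [592.0, 33.0], [590.0, 55.0]]
orange 0.012 507 [450.  30.] [37. 23.] 6.2 [[431.0, 39.0], [433.0, 17.0], [470.0, 21.0], [468.0, 43.0]]
orange 0.044 111 [528.  37.] [34. 22.] 6.0 [[510.0, 47.0], [512.0, 25.0], [546.0, 28.0], [544.0, 50.0]]
orange 0.079 323 [506.  35.] [14. 22.] 4.9 [[498.0, 45.0], [500.0, 23.0], [513.0, 24.0], [511.0, 46.0]]
```

View pics/3.png

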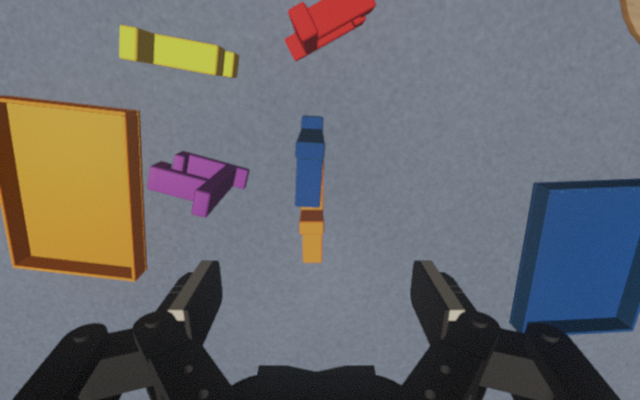

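Request:
arm_command:
  commands:
    - {"x":0.163,"y":-0.026,"z":0.2,"wx":0,"wy":0,"wz":0.025}
    - {"x":0.163,"y":-0.026,"z":0.3,"wx":0,"wy":0,"wz":0.025}
    - {"x":0.163,"y":-0.026,"z":0.5,"wx":0,"wy":0,"wz":0.025}
    - {"x":0.163,"y":-0.026,"z":0.65,"wx":0,"wy":0,"wz":0.025}
    - {"x":0.163,"y":-0.026,"z":0.76,"wx":0,"wy":0,"wz":0.025}
    - {"x":0.163,"y":-0.026,"z":0.76,"wx":0,"wy":0,"wz":0.025}
    - {"x":0.163,"y":-0.026,"z":0.76,"wx":0,"wy":0,"wz":0.025}

```text
clock: 3.25
position: [0.5848, 0.045, 0.2537]
eef_rot: [[0.998, 0.065, 0.002], [0.065, -0.998, -0.0], [0.002, 0.0, -1.0]]
force: [-0.2, 1.0, 0.7]
gripper_width: 0.0854
grasp_force: 0.0
```

Request:
arm_command:
  commands:
    - {"x":0,"y":0,"z":0,"wx":0,"wy":0,"wz":0}
    - {"x":0,"y":0,"z":0,"wx":0,"wy":0,"wz":0}
    - {"x":0,"y":0,"z":0,"wx":0,"wy":0,"wz":0}
    - {"x":0,"y":0,"z":0,"wx":0,"wy":0,"wz":0}
    - {"x":0,"y":0,"z":0,"wx":0,"wy":0,"wz":0}
    - {"x":0,"y":0,"z":0,"wx":0,"wy":0,"wz":0}
    - {"x":0,"y":0,"z":0,"wx":0,"wy":0,"wz":0}
    - {"x":0,"y":0,"z":0,"wx":0,"wy":0,"wz":0}
  hand: 1

```text
clock: 4.25
position: [0.5848, 0.0457, 0.2533]
eef_rot: [[0.998, 0.066, 0.001], [0.066, -0.998, -0.0], [0.001, 0.0, -1.0]]
force: [0.4, -0.3, 4.4]
gripper_width: 0.0229
grasp_force: 58.9
```

Request:
arm_command:
  commands:
    - {"x":0,"y":0,"z":-0.02,"wx":0,"wy":0,"wz":0}
    - {"x":0,"y":0,"z":-0.02,"wx":0,"wy":0,"wz":0}
    - {"x":0,"y":0,"z":-0.02,"wx":0,"wy":0,"wz":-0.06}
    - {"x":0,"y":0,"z":-0.02,"wx":0,"wy":0,"wz":-0.12}
    - {"x":0,"y":0,"z":-0.02,"wx":0,"wy":0,"wz":-0.18}
    - {"x":0,"y":0,"z":-0.02,"wx":0,"wy":0,"wz":-0.24}
    - {"x":0,"y":0,"z":-0.02,"wx":0,"wy":0,"wz":-0.3}
    - {"x":0,"y":0,"z":-0.02,"wx":0,"wy":0,"wz":-0.3}

```text
clock: 5.25
position: [0.5838, 0.0459, 0.2559]
eef_rot: [[0.86, 0.511, -0.002], [0.511, -0.86, 0.0], [-0.001, -0.001, -1.0]]
force: [0.7, -0.3, -0.9]
gripper_width: 0.0234
grasp_force: 58.4
```

Run:
```python
from h import *
s=grab("side");a=grab("scene")
im=np.hstack([cv2.resize(c["pixels"][y:y+100,x:x+130],(390,300)) for c,x,y in((s,270,160),(a,285,145))])
cv2.imwrite("pics/4.png",im[:,:,::-1])
```

```text
(no output)
```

View pics/4.png

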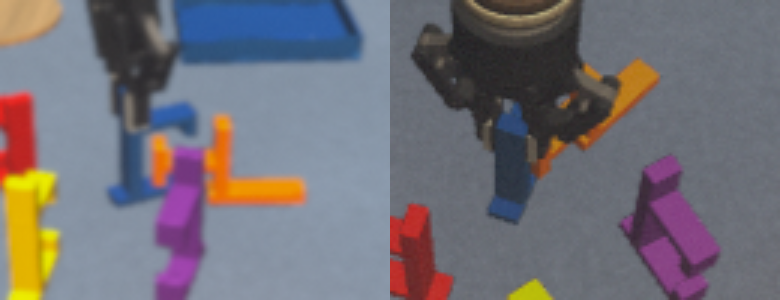

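The crop shows the claw at (140,150) turning clear while the link at (225,160) stands undisturbed. I'll finish the turn and lift.

Request:
arm_command:
  commands:
    - {"x":0,"y":0,"z":0,"wx":0,"wy":0,"wz":-0.08}
    - {"x":0,"y":0,"z":0,"wx":0,"wy":0,"wz":-0.16}
    - {"x":0,"y":0,"z":0,"wx":0,"wy":0,"wz":-0.24}
    - {"x":0,"y":0,"z":0,"wx":0,"wy":0,"wz":-0.32}
    - {"x":0,"y":0,"z":0,"wx":0,"wy":0,"wz":-0.4}
    - {"x":0,"y":0,"z":0,"wx":0,"wy":0,"wz":-0.48}
    - {"x":0,"y":0,"z":0,"wx":0,"wy":0,"wz":-0.56}
    - {"x":0,"y":0,"z":0,"wx":0,"wy":0,"wz":-0.64}
    - {"x":0,"y":0,"z":0,"wx":0,"wy":0,"wz":-0.7}
    - {"x":0,"y":0,"z":0,"wx":0,"wy":0,"wz":-0.7}

```text
clock: 6.6
position: [0.5843, 0.0458, 0.2565]
eef_rot: [[-0.064, 0.998, -0.0], [0.998, 0.064, 0.0], [0.0, -0.0, -1.0]]
force: [0.8, -0.1, -0.6]
gripper_width: 0.0229
grasp_force: 58.4
```

Request:
arm_command:
  commands:
    - {"x":0,"y":0,"z":-0.05,"wx":0,"wy":0,"wz":0}
    - {"x":0,"y":0,"z":-0.15,"wx":0,"wy":0,"wz":0}
    - {"x":0,"y":0,"z":-0.3,"wx":0,"wy":0,"wz":0}
    - {"x":0,"y":0,"z":-0.45,"wx":0,"wy":0,"wz":0}
    - {"x":0,"y":0,"z":-0.6,"wx":0,"wy":0,"wz":0}
    - {"x":0,"y":0,"z":-0.6,"wx":0,"wy":0,"wz":0}

```text
clock: 7.35
position: [0.5858, 0.0458, 0.3815]
eef_rot: [[-0.065, 0.998, 0.009], [0.998, 0.065, 0.0], [-0.001, 0.009, -1.0]]
force: [0.1, -0.1, -0.0]
gripper_width: 0.0229
grasp_force: 58.5
```

Run:
```python
from h import *
s=grab("side");a=grab("scene")
im=np.hstack([cv2.resize(c["pixels"][y:y+100,x:x+130],(390,300)) for c,x,y in((s,270,140),(a,285,130))])
cv2.imwrite("pics/5.png",im[:,:,::-1])
```

```text
(no output)
```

View pics/5.png

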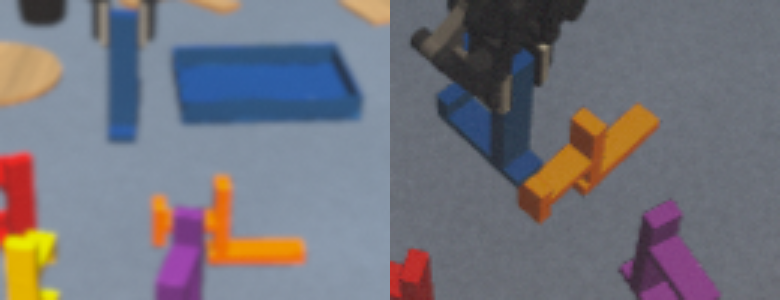

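The claw hangs free and the link stays upright at (225,215). I'll carry the claw to the blue tray.

Request:
arm_command:
  commands:
    - {"x":-0.15,"y":-0.06,"z":0,"wx":0,"wy":0,"wz":0}
    - {"x":-0.35,"y":-0.15,"z":0,"wx":0,"wy":0,"wz":0}
    - {"x":-0.55,"y":-0.24,"z":0,"wx":0,"wy":0,"wz":0}
    - {"x":-0.7,"y":-0.3,"z":0,"wx":0,"wy":0,"wz":0}
    - {"x":-0.82,"y":-0.346,"z":0,"wx":0,"wy":0,"wz":0}

```text
clock: 8.07
position: [0.5248, -0.1235, 0.3746]
eef_rot: [[-0.065, 0.998, -0.004], [0.998, 0.065, 0.001], [0.001, -0.004, -1.0]]
force: [-0.2, -0.0, -0.5]
gripper_width: 0.023
grasp_force: 58.5
```

Request:
arm_command:
  commands:
    - {"x":-0.2,"y":-0.08,"z":0,"wx":0,"wy":0,"wz":-0.02}
    - {"x":-0.4,"y":-0.17,"z":0,"wx":0,"wy":0,"wz":-0.045}
    - {"x":-0.6,"y":-0.25,"z":0,"wx":0,"wy":0,"wz":-0.045}
    - {"x":-0.75,"y":-0.31,"z":0,"wx":0,"wy":0,"wz":-0.045}
    - {"x":-0.82,"y":-0.346,"z":0,"wx":0,"wy":0,"wz":-0.045}
    - {"x":-0.82,"y":-0.346,"z":0,"wx":0,"wy":0,"wz":-0.045}
    - {"x":-0.82,"y":-0.346,"z":0,"wx":0,"wy":0,"wz":-0.045}

```text
clock: 8.95
position: [0.468, -0.2897, 0.3761]
eef_rot: [[-0.137, 0.991, -0.001], [0.991, 0.137, 0.001], [0.001, -0.0, -1.0]]
force: [0.0, 0.9, -1.6]
gripper_width: 0.0227
grasp_force: 58.5
```

Request:
arm_command:
  commands:
    - {"x":0,"y":0,"z":0.15,"wx":0,"wy":0,"wz":0}
    - {"x":0,"y":0,"z":0.3,"wx":0,"wy":0,"wz":0}
    - {"x":0,"y":0,"z":0.42,"wx":0,"wy":0,"wz":0}
    - {"x":0,"y":0,"z":0.5,"wx":0,"wy":0,"wz":0}
    - {"x":0,"y":0,"z":0.55,"wx":0,"wy":0,"wz":0}
    - {"x":0,"y":0,"z":0.57,"wx":0,"wy":0,"wz":0}
    - {"x":0,"y":0,"z":0.57,"wx":0,"wy":0,"wz":0}

```text
clock: 9.82
position: [0.4681, -0.2907, 0.263]
eef_rot: [[-0.136, 0.991, 0.001], [0.991, 0.136, -0.0], [-0.0, 0.001, -1.0]]
force: [0.1, -0.3, -0.8]
gripper_width: 0.023
grasp_force: 58.5
```

Run:
```python
from h import *
print(r.state()["position"],r.state()["force"])
s=grab("side");a=grab("scene")
im=np.hstack([cv2.resize(c["pixels"][y:y+100,x:x+130],(390,300)) for c,x,y in((s,300,100),(a,205,30))])
cv2.imwrite("pics/6.png",im[:,:,::-1])
```

```text
[ 0.46814926 -0.29074088  0.26303889] [ 0.06309814 -0.28573463 -0.79875881]
```

View pics/6.png

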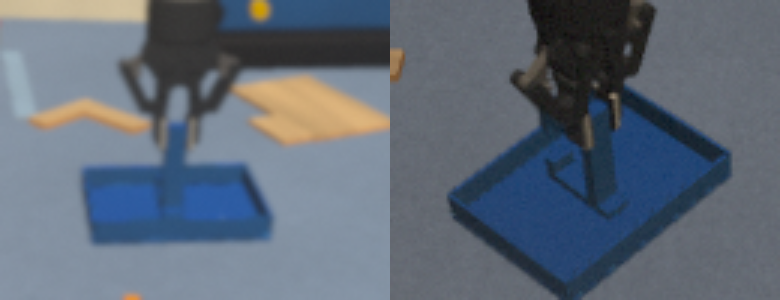

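The claw is over the middle of the blue tray floor, at (590,180) in the crop. I'll lower it the last 5 mm in small steps.

Request:
arm_command:
  commands:
    - {"x":0,"y":0,"z":0.01,"wx":0,"wy":0,"wz":0}
    - {"x":0,"y":0,"z":0.018,"wx":0,"wy":0,"wz":0}
    - {"x":0,"y":0,"z":0.024,"wx":0,"wy":0,"wz":0}
    - {"x":0,"y":0,"z":0.024,"wx":0,"wy":0,"wz":0}
    - {"x":0,"y":0,"z":0.024,"wx":0,"wy":0,"wz":0}

```text
clock: 10.55
position: [0.4679, -0.2906, 0.2579]
eef_rot: [[-0.136, 0.991, -0.0], [0.991, 0.136, 0.0], [0.0, -0.0, -1.0]]
force: [0.0, -0.4, -0.5]
gripper_width: 0.0227
grasp_force: 58.5
```

Request:
arm_command:
  commands:
    - {"x":0,"y":0,"z":0.004,"wx":0,"wy":0,"wz":0}
    - {"x":0,"y":0,"z":0.008,"wx":0,"wy":0,"wz":0}
    - {"x":0,"y":0,"z":0.008,"wx":0,"wy":0,"wz":0}

```text
clock: 10.92
position: [0.4681, -0.2908, 0.2572]
eef_rot: [[-0.136, 0.991, 0.0], [0.991, 0.136, -0.0], [-0.0, 0.0, -1.0]]
force: [-0.7, 1.2, 5.0]
gripper_width: 0.0229
grasp_force: 59.1
```

Request:
arm_command:
  commands:
    - {"x":0,"y":0,"z":-0.002,"wx":0,"wy":0,"wz":0}
    - {"x":0,"y":0,"z":-0.002,"wx":0,"wy":0,"wz":0}
    - {"x":0,"y":0,"z":-0.002,"wx":0,"wy":0,"wz":0}
    - {"x":0,"y":0,"z":-0.002,"wx":0,"wy":0,"wz":0}
    - {"x":0,"y":0,"z":-0.002,"wx":0,"wy":0,"wz":0}
    - {"x":0,"y":0,"z":-0.002,"wx":0,"wy":0,"wz":0}
    - {"x":0,"y":0,"z":-0.002,"wx":0,"wy":0,"wz":0}
    - {"x":0,"y":0,"z":-0.002,"wx":0,"wy":0,"wz":0}
  hand: 0

```text
clock: 11.92
position: [0.4679, -0.2906, 0.2567]
eef_rot: [[-0.136, 0.991, -0.0], [0.991, 0.136, 0.0], [0.0, -0.0, -1.0]]
force: [0.8, -0.7, -0.1]
gripper_width: 0.0853
grasp_force: 0.0
```

Request:
arm_command:
  commands:
    - {"x":0,"y":0,"z":-0.1,"wx":0,"wy":0,"wz":0}
    - {"x":0,"y":0,"z":-0.3,"wx":0,"wy":0,"wz":0}
    - {"x":0,"y":0,"z":-0.6,"wx":0,"wy":0,"wz":0}
    - {"x":0,"y":0,"z":-0.75,"wx":0,"wy":0,"wz":0}
    - {"x":0,"y":0,"z":-0.75,"wx":0,"wy":0,"wz":0}

```text
clock: 12.55
position: [0.4688, -0.2913, 0.4104]
eef_rot: [[-0.136, 0.991, 0.006], [0.991, 0.136, -0.004], [-0.005, 0.005, -1.0]]
force: [-0.5, -0.1, 0.5]
gripper_width: 0.0851
grasp_force: 0.0
```

Run:
```python
from h import *
print(r.state()["position"],r.state()["joint_positions"])
a=grab("scene")
v,u=np.nonzero(mask(a,100,120,120));P=world(a,np.c_[u,v])
q=P[(abs(P[:,2]-.111)<.006)&(P[:,0]>.1)&(abs(P[:,1])<.5)];print("claw top",q.mean(0),len(q))
v,u=np.nonzero(mask(a,8,19,140));P=world(a,np.c_[u,v])
q=P[(abs(P[:,2]-.079)<.005)&(P[:,0]>.3)&(abs(P[:,1]-.05)<.1)]
print("link top",np.round(cv2.boxPoints(cv2.minAreaRect(q[:,:2].astype(np.float32)*1000))).tolist(),len(q))
q=P[(abs(P[:,2]-.012)<.005)&(P[:,0]>.3)&(abs(P[:,1]-.05)<.1)]
print("foot",np.round(cv2.boxPoints(cv2.minAreaRect(q[:,:2].astype(np.float32)*1000))).tolist(),len(q))
q=P[(P[:,1]>.15)&(P[:,1]<.45)&(P[:,0]>.3)&(P[:,0]<.7)&(P[:,2]>.026)]
print("tray rim",cv2.minAreaRect(q[:,:2].astype(np.float32)*1000))
im=cv2.resize(a["pixels"][30:230,200:460],(780,600));cv2.imwrite("pics/7.png",im[:,:,::-1])
```

```text
[ 0.46878344 -0.29130208  0.41035022] [-6.34910494e-01  1.60448721e-01  1.80425097e+00  2.63603675e-05
  1.16927353e+00 -7.71484130e-01]
claw top [ 0.47137667 -0.28882061  0.11104192] 60
link top [[494.0, 45.0], [502.0, 24.0], [838.0, 144.0], [830.0, 165.0]] 72
foot [[428.0, 39.0], [437.0, 11.0], [841.0, 134.0], [832.0, 163.0]] 242
tray rim ((529.0918579101562, 286.1773376464844), (199.73025512695312, 276.19451904296875), 88.04509735107422)
```

View pics/7.png

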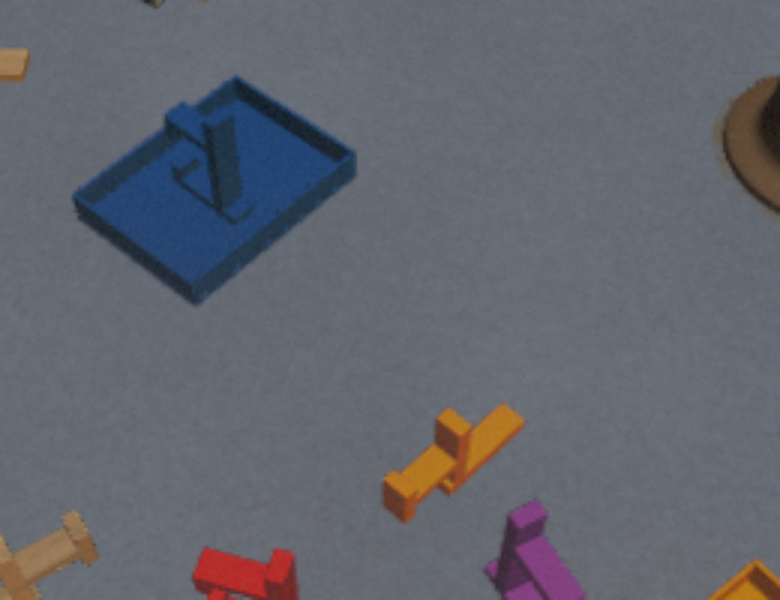

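The claw stands alone in the blue tray at (220,160). The link stands untouched at (450,460), so I'll go to it.

Request:
arm_command:
  commands:
    - {"x":0.2,"y":0.05,"z":0,"wx":0,"wy":0,"wz":0}
    - {"x":0.45,"y":0.1,"z":0,"wx":0,"wy":0,"wz":0}
    - {"x":0.7,"y":0.15,"z":0,"wx":0,"wy":0,"wz":0}
    - {"x":0.95,"y":0.2,"z":0,"wx":0,"wy":0,"wz":0}

```text
clock: 13.1
position: [0.4807, -0.0953, 0.4041]
eef_rot: [[-0.136, 0.991, -0.004], [0.991, 0.136, 0.001], [0.002, -0.004, -1.0]]
force: [0.6, -0.9, -0.6]
gripper_width: 0.0852
grasp_force: 0.0
```

Request:
arm_command:
  commands:
    - {"x":0.2,"y":0.1,"z":0,"wx":0,"wy":0,"wz":0.1}
    - {"x":0.4,"y":0.2,"z":0,"wx":0,"wy":0,"wz":0.2}
    - {"x":0.645,"y":0.208,"z":0,"wx":0,"wy":0,"wz":0.3}
    - {"x":0.645,"y":0.208,"z":0,"wx":0,"wy":0,"wz":0.4}
    - {"x":0.645,"y":0.208,"z":0,"wx":0,"wy":0,"wz":0.5}
    - {"x":0.645,"y":0.208,"z":0,"wx":0,"wy":0,"wz":0.6}
    - {"x":0.645,"y":0.208,"z":0,"wx":0,"wy":0,"wz":0.7}
    - {"x":0.645,"y":0.208,"z":0,"wx":0,"wy":0,"wz":0.8}
    - {"x":0.645,"y":0.208,"z":0,"wx":0,"wy":0,"wz":0.9}
    - {"x":0.645,"y":0.208,"z":0,"wx":0,"wy":0,"wz":1.0}

```text
clock: 14.35
position: [0.5044, 0.0365, 0.4039]
eef_rot: [[0.991, 0.131, -0.005], [0.131, -0.991, 0.0], [-0.005, -0.001, -1.0]]
force: [0.1, -0.3, 1.1]
gripper_width: 0.0855
grasp_force: 0.0
```

Request:
arm_command:
  commands:
    - {"x":0,"y":0,"z":0,"wx":0,"wy":0,"wz":0.025}
    - {"x":0,"y":0,"z":0,"wx":0,"wy":0,"wz":0.025}
    - {"x":0,"y":0,"z":0,"wx":0,"wy":0,"wz":0.025}

```text
clock: 14.72
position: [0.5049, 0.0365, 0.4053]
eef_rot: [[0.995, 0.098, -0.003], [0.098, -0.995, 0.0], [-0.002, -0.0, -1.0]]
force: [-0.3, 0.1, 0.1]
gripper_width: 0.0852
grasp_force: 0.0
```

```bash
python3 look.py pics/8.png
python3 - <<'E'
from h import *
a=grab("wrist")
v,u=np.nonzero(mask(a,8,19,120));P=world(a,np.c_[u,v])
q=P[(P[:,1]>.2)&(P[:,2]<.05)];R=cv2.minAreaRect(q[:,:2].astype(np.float32)*1000);print("tray",R,np.round(cv2.boxPoints(R)).tolist(),u.min())
E
```

```text
[0.505  0.0365 0.4057] [[0.995, 0.098, -0.002], [0.098, -0.995, 0.0], [-0.002, -0.0, -1.0]] [-0.01  0.08  1.91 -0.    1.16  1.46] 14.775
orange 0.012 690 [455.  30.] [48. 23.] 6.3 [[430.0, 39.0], [433.0, 16.0], [480.0, 22.0], [478.0, 44.0]]
orange 0.044 771 [538.  38.] [54. 23.] 5.0 [[511.0, 47.0], [513.0, 25.0], [566.0, 29.0], [564.0, 52.0]]
orange 0.079 341 [505.  35.] [14. 23.] 5.4 [[498.0, 46.0], [500.0, 23.0], [513.0, 24.0], [511.0, 47.0]]
tray ((492.7660827636719, 324.5083312988281), (180.4233856201172, 199.3550262451172), 88.71176147460938) [[391.0, 237.0], [590.0, 232.0], [594.0, 412.0], [395.0, 417.0]] 0
```

Link stem is at (0.505, 0.035), as expected. Descending to grip it.

Request:
arm_command:
  commands:
    - {"x":0,"y":0.006,"z":0.2,"wx":0,"wy":0,"wz":0}
    - {"x":0,"y":0.006,"z":0.4,"wx":0,"wy":0,"wz":0}
    - {"x":0,"y":0.006,"z":0.6,"wx":0,"wy":0,"wz":0}
    - {"x":0,"y":0.006,"z":0.75,"wx":0,"wy":0,"wz":0}
    - {"x":0,"y":0.006,"z":0.87,"wx":0,"wy":0,"wz":0}
    - {"x":0,"y":0.006,"z":0.92,"wx":0,"wy":0,"wz":0}
    - {"x":0,"y":0.006,"z":0.92,"wx":0,"wy":0,"wz":0}

```text
clock: 15.7
position: [0.5053, 0.0353, 0.2223]
eef_rot: [[0.995, 0.097, -0.001], [0.097, -0.995, 0.0], [-0.001, -0.0, -1.0]]
force: [1.0, -0.3, 0.0]
gripper_width: 0.0858
grasp_force: 0.0
```

Request:
arm_command:
  commands:
    - {"x":0,"y":0,"z":0,"wx":0,"wy":0,"wz":0}
    - {"x":0,"y":0,"z":0,"wx":0,"wy":0,"wz":0}
    - {"x":0,"y":0,"z":0,"wx":0,"wy":0,"wz":0}
    - {"x":0,"y":0,"z":0,"wx":0,"wy":0,"wz":0}
    - {"x":0,"y":0,"z":0,"wx":0,"wy":0,"wz":0}
    - {"x":0,"y":0,"z":0,"wx":0,"wy":0,"wz":0}
    - {"x":0,"y":0,"z":0,"wx":0,"wy":0,"wz":0}
    - {"x":0,"y":0,"z":0,"wx":0,"wy":0,"wz":0}
  hand: 1

```text
clock: 16.7
position: [0.5061, 0.0353, 0.2235]
eef_rot: [[0.995, 0.097, 0.002], [0.097, -0.995, -0.0], [0.002, 0.0, -1.0]]
force: [0.1, -0.5, 4.9]
gripper_width: 0.0229
grasp_force: 59.2
```

Request:
arm_command:
  commands:
    - {"x":0,"y":0,"z":-0.1,"wx":0,"wy":0,"wz":0}
    - {"x":0,"y":0,"z":-0.3,"wx":0,"wy":0,"wz":0}
    - {"x":0,"y":0,"z":-0.55,"wx":0,"wy":0,"wz":0}
    - {"x":0,"y":0,"z":-0.75,"wx":0,"wy":0,"wz":0}
    - {"x":0,"y":0,"z":-0.85,"wx":0,"wy":0,"wz":0}
    - {"x":0,"y":0,"z":-0.85,"wx":0,"wy":0,"wz":0}

```text
clock: 17.45
position: [0.5057, 0.0353, 0.3939]
eef_rot: [[0.995, 0.097, 0.003], [0.097, -0.995, -0.0], [0.003, 0.0, -1.0]]
force: [0.7, -0.3, 0.2]
gripper_width: 0.0231
grasp_force: 58.7
```

Request:
arm_command:
  commands:
    - {"x":0.05,"y":-0.15,"z":0,"wx":0,"wy":0,"wz":0}
    - {"x":0.05,"y":-0.35,"z":0,"wx":0,"wy":0,"wz":0}
    - {"x":0.05,"y":-0.55,"z":0,"wx":0,"wy":0,"wz":0}
    - {"x":0.05,"y":-0.685,"z":0,"wx":0,"wy":0,"wz":0}

```text
clock: 17.95
position: [0.5009, 0.1739, 0.39]
eef_rot: [[0.995, 0.098, -0.005], [0.098, -0.995, -0.001], [-0.005, 0.0, -1.0]]
force: [0.1, 0.7, -0.2]
gripper_width: 0.023
grasp_force: 58.9
```

Request:
arm_command:
  commands:
    - {"x":0.05,"y":-0.2,"z":0,"wx":0,"wy":0,"wz":0.03}
    - {"x":0.05,"y":-0.4,"z":0,"wx":0,"wy":0,"wz":0.077}
    - {"x":0.05,"y":-0.58,"z":0,"wx":0,"wy":0,"wz":0.077}
    - {"x":0.05,"y":-0.685,"z":0,"wx":0,"wy":0,"wz":0.077}
    - {"x":0.05,"y":-0.685,"z":0,"wx":0,"wy":0,"wz":0.077}
    - {"x":0.05,"y":-0.685,"z":0,"wx":0,"wy":0,"wz":0.077}

```text
clock: 18.7
position: [0.4987, 0.309, 0.3919]
eef_rot: [[1.0, -0.024, -0.001], [-0.024, -1.0, -0.002], [-0.001, 0.002, -1.0]]
force: [-0.2, -0.4, -0.2]
gripper_width: 0.0232
grasp_force: 58.9
```

Request:
arm_command:
  commands:
    - {"x":0,"y":0,"z":0.15,"wx":0,"wy":0,"wz":0}
    - {"x":0,"y":0,"z":0.3,"wx":0,"wy":0,"wz":0}
    - {"x":0,"y":0,"z":0.45,"wx":0,"wy":0,"wz":0}
    - {"x":0,"y":0,"z":0.5,"wx":0,"wy":0,"wz":0}
    - {"x":0,"y":0,"z":0.5,"wx":0,"wy":0,"wz":0}
    - {"x":0,"y":0,"z":0.5,"wx":0,"wy":0,"wz":0}

```text
clock: 19.45
position: [0.4995, 0.31, 0.2942]
eef_rot: [[1.0, -0.024, 0.002], [-0.024, -1.0, 0.001], [0.002, -0.001, -1.0]]
force: [-0.7, 0.8, -0.2]
gripper_width: 0.023
grasp_force: 58.9
```

Run:
```python
from h import *
s=grab("side");a=grab("scene")
im=np.hstack([cv2.resize(c["pixels"][y:y+150,x:x+195],(390,300)) for c,x,y in((s,250,190),(a,345,190))])
cv2.imwrite("pics/9.png",im[:,:,::-1])
```

```text
(no output)
```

View pics/9.png

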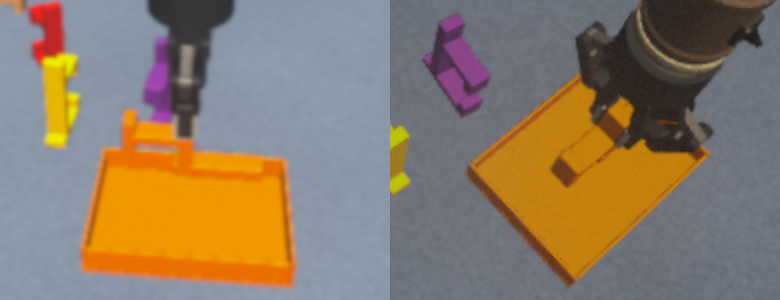

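The link hangs over the orange tray, aligned with its long side (side crop (185,140), scene crop (600,135)). Lowering.

Request:
arm_command:
  commands:
    - {"x":0,"y":0,"z":0.1,"wx":0,"wy":0,"wz":0}
    - {"x":0,"y":0,"z":0.2,"wx":0,"wy":0,"wz":0}
    - {"x":0,"y":0,"z":0.27,"wx":0,"wy":0,"wz":0}
    - {"x":0,"y":0,"z":0.3,"wx":0,"wy":0,"wz":0}
    - {"x":0,"y":0,"z":0.315,"wx":0,"wy":0,"wz":0}
    - {"x":0,"y":0,"z":0.325,"wx":0,"wy":0,"wz":0}
    - {"x":0,"y":0,"z":0.325,"wx":0,"wy":0,"wz":0}
    - {"x":0,"y":0,"z":0.325,"wx":0,"wy":0,"wz":0}

```text
clock: 20.55
position: [0.4989, 0.3101, 0.2282]
eef_rot: [[1.0, -0.024, 0.001], [-0.024, -1.0, 0.0], [0.001, -0.0, -1.0]]
force: [0.5, 0.1, -0.9]
gripper_width: 0.0229
grasp_force: 58.9
```

Request:
arm_command:
  commands:
    - {"x":0,"y":0,"z":0.005,"wx":0,"wy":0,"wz":0}
    - {"x":0,"y":0,"z":0.008,"wx":0,"wy":0,"wz":0}
    - {"x":0,"y":0,"z":0.008,"wx":0,"wy":0,"wz":0}

```text
clock: 20.92
position: [0.4991, 0.3101, 0.2275]
eef_rot: [[1.0, -0.024, 0.001], [-0.024, -1.0, 0.0], [0.001, -0.0, -1.0]]
force: [-1.9, -1.3, 6.6]
gripper_width: 0.0229
grasp_force: 59.9
```

Contact at 6.6 N, so I'll release and rise.

Request:
arm_command:
  commands:
    - {"x":0,"y":0,"z":-0.002,"wx":0,"wy":0,"wz":0}
    - {"x":0,"y":0,"z":-0.002,"wx":0,"wy":0,"wz":0}
    - {"x":0,"y":0,"z":-0.002,"wx":0,"wy":0,"wz":0}
    - {"x":0,"y":0,"z":-0.002,"wx":0,"wy":0,"wz":0}
    - {"x":0,"y":0,"z":-0.002,"wx":0,"wy":0,"wz":0}
    - {"x":0,"y":0,"z":-0.002,"wx":0,"wy":0,"wz":0}
    - {"x":0,"y":0,"z":-0.002,"wx":0,"wy":0,"wz":0}
    - {"x":0,"y":0,"z":-0.002,"wx":0,"wy":0,"wz":0}
  hand: 0

```text
clock: 21.92
position: [0.4987, 0.3099, 0.2265]
eef_rot: [[1.0, -0.024, 0.0], [-0.024, -1.0, 0.0], [0.0, -0.0, -1.0]]
force: [-0.0, 0.3, 0.3]
gripper_width: 0.0855
grasp_force: 0.0
```

Request:
arm_command:
  commands:
    - {"x":0,"y":0,"z":-0.1,"wx":0,"wy":0,"wz":0}
    - {"x":0,"y":0,"z":-0.3,"wx":0,"wy":0,"wz":0}
    - {"x":0,"y":0,"z":-0.6,"wx":0,"wy":0,"wz":0}
    - {"x":0,"y":0,"z":-0.9,"wx":0,"wy":0,"wz":0}
    - {"x":0,"y":0,"z":-0.9,"wx":0,"wy":0,"wz":0}
    - {"x":0,"y":0,"z":-0.9,"wx":0,"wy":0,"wz":0}

```text
clock: 22.68
position: [0.4985, 0.3098, 0.4078]
eef_rot: [[1.0, -0.024, 0.001], [-0.024, -1.0, 0.001], [0.001, -0.001, -1.0]]
force: [-0.1, -0.4, -0.5]
gripper_width: 0.0854
grasp_force: 0.0
```

Run:
```python
from h import *
a=grab("scene");save(a,"pics/10.png")
```

```text
(no output)
```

View pics/10.png

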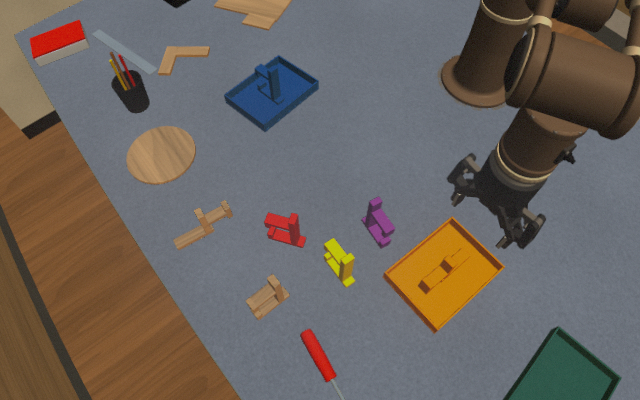

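The claw stands in the blue tray at (270,85) and the link stands in the orange tray at (440,270). The gripper is clear of both.

```bash
python3 -c "
from station import r
print(r.sign_off())"
```

```text
the job is handed in; nothing more can be done
None
```

I twisted the pair apart on the bench and handed the job in at about 23 s: the blue claw stands alone in the blue tray and the orange link alone in the orange tray, with the gripper clear of both.

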